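# Fetch the hemmed-in lens for polishing

### The arm

A 7-joint arm with a two-finger parallel gripper is mounted at the origin on the work surface. World frame = base frame: x ahead of the robot, y to its left, z up, the work surface at z = 0. Lengths are in m, angles in rad, forces in N, time in s.
With the tool pointing down it reaches from about 0.4 to 0.875 m from the base axis. Payload 19.3 kg.
Tool frame: the origin (TCP) lies midway between the tips of the shut fingers; the grasp point (between the pads) lies bot.pinch_z behind it (bot.pinch_z is the distance from the TCP to the grasp point, in m); z points along the fingers, y is the line along which they close (so a half turn about z gives the same grasp; the last joint's range is limited). The gripper opens to 85 mm and grips with 20 to 120 N. Pads are 22 mm wide; open, the fingers measure 114 mm over their backs; the gripper's body (76 mm by 85 mm) begins 54 mm behind the grasp point. The pads swing forward as they close: fully open they stand 13 mm farther back than shut.
Start: joints at [1.26, 0.521, -0.036, 1.599, 0.021, 1.021, -0.113], TCP at [0.149, -0.607, 0.231] pointing down, gripper open.
Joint ranges: [-2.91, 2.91], [-0.3, 2.13], [-1.5, 1.42], [0.17, 2.43], [-1.26, 4.41], [0.16, 1.93], [-2.52, 2.52]. Speed limits (rad/s): [1.89, 1.89, 2.39, 2.39, 3.01, 3.01, 3.01].

### API

Orientations are given as [roll, pitch, yaw] about the fixed x, y, z axes, in that order (R = Rz(yaw) Ry(pitch) Rx(roll)).
In Python, from workcell import readout, grab_frame, camera_info, workorder, bot gives the robot as it stands. The module is installed in compiled form; this text tells all that it offers.
- The arm moves only by the tool drive_tool, never from a script. Its argument "targets" is a list of rows, each an object of numbers: "dx", "dy", "dz": the shift along the tool's x, y, z as a fraction of full scale; "yaw": the turn about the tool's z as a fraction of full scale; "fingers": the closure, from 0 (fully open) to 1 (shut). In form: [{"dx": .., "dy": .., "dz": .., "yaw": .., "fingers": ..}, ...]. A call has 1 to 20 rows; each row shifts and turns the commanded pose from where the row before left it, along the tool's axes as they then stand; what a row does not reach is not made up. Full scale, the value 1, is 0.1 m for a shift and 90 degrees for a turn. A row lasts 1/10 s, in which the tool goes at most 50 mm and 8.59 degrees, less where a joint would pass 70% of its speed; a pose out of reach is approached as far as the arm can. A call with a number of a shift or a turn outside -1 to 1 is refused whole. A call with a gripper value outside its range is refused whole. The fingers move at their own pace and stop on an object; "squeeze" is the grip in N (left out, the last holds). Time passes only in rows, so rows that do not move let the fingers close. It gives the time, the measured TCP pose, the force, the opening and the grip force at its end, in the units of the state.
- readout.observe(): the state, without advancing time (a new reading comes with each control period).
- grab_frame(name): name is "scene" or "top" or "wrist"; returns the picture (400x640x3 uint8, blue, green, red); there is no depth.
- camera_info(name): a dict with "fx", "fy", "cx", "cy" (pixels), "T" (4x4, takes a point from camera to world coordinates); the wrist camera has in their place "hand_eye" (4x4, takes a point from camera to tool coordinates, whose origin is the TCP and whose axes are the flange's). Camera axes: x right, y up, looking along -z (the intrinsics and any distortion apply to the point x, -y, -z); pixel columns grow to the right and rows downward; lengths in m; the calibration is good to about 2 mm. A picture is of the moment at which its call begins: read the wrist's pose just before it. camera_info takes no time and is no camera call.
- workorder.job_done(): hands the job in; it is judged then, once.
The state is a dict: "clock": time; "qpos": joint angles; "qd": joint speeds; "joint_efforts": joint torques, N m; "position": TCP position; "tool_rot": TCP orientation; "force": force on the tool from outside, world axes, zero at the start; "moment": the same for the moment, N m; "grip_width": finger opening in m; "finger_force": force on a finger pad.
Only numpy, scipy, OpenCV 4.12 (cv2) and the standard library are available. Lean on these libraries where they do the work, as an engineer would, in place of code of your own. Each camera call takes 0.05 s, during which the arm holds its last target. There are 200 camera calls.

### The job

The lens in the tray is hemmed in by three weights: first stand all three weights on the black mat, leaving the lens where it is meanwhile. Then lay the lens, centred, on the white carrier pad of the polishing machine, and only after that put each weight back upright in the middle of the tray square of its own colour. Do not let the weights or the lens tip over, and leave the amber bottle alone.

Things in the scene. Friction and masses are not known exactly. Their poses are not given: they have to be found in the camera images.
- weight_red: loose pressing weight with red knob and red band: upright hollow steel cylinder 56 mm across and 72 mm tall, with a round knob 24 mm across and 30 mm tall centred on top (102 mm in all), about 0.45 kg; lift it by the knob, from above. Origin: centre of its underside, z up along its axis; its yaw means nothing
- seat_red: red square, 64 x 64 x 3 mm, fixed on the tray floor: place of the red weight, which stands on it at the start so that only its corners show. Origin: centre of its underside, 6 mm above the table; top 3 mm higher. The three squares' centres lie 60 mm from the lens: on the robot's side, to the left and to the right, colours shuffled; tray turned up to 0.35 rad
- weight_blue: loose pressing weight with blue knob and blue band: upright hollow steel cylinder 56 mm across and 72 mm tall, with a round knob 24 mm across and 30 mm tall centred on top (102 mm in all), about 0.45 kg; lift it by the knob, from above. Origin: centre of its underside, z up along its axis; its yaw means nothing
- seat_blue: blue square, 64 x 64 x 3 mm, fixed on the tray floor: place of the blue weight, which stands on it at the start so that only its corners show. Origin: centre of its underside, 6 mm above the table; top 3 mm higher. The three squares' centres lie 60 mm from the lens: on the robot's side, to the left and to the right, colours shuffled; tray turned up to 0.35 rad
- weight_yellow: loose pressing weight with yellow knob and yellow band: upright hollow steel cylinder 56 mm across and 72 mm tall, with a round knob 24 mm across and 30 mm tall centred on top (102 mm in all), about 0.45 kg; lift it by the knob, from above. Origin: centre of its underside, z up along its axis; its yaw means nothing
- seat_yellow: yellow square, 64 x 64 x 3 mm, fixed on the tray floor: place of the yellow weight, which stands on it at the start so that only its corners show. Origin: centre of its underside, 6 mm above the table; top 3 mm higher. The three squares' centres lie 60 mm from the lens: on the robot's side, to the left and to the right, colours shuffled; tray turned up to 0.35 rad
- lens: loose brass holder with a green lens on top: disc 50 mm across, brass 20 mm tall, lens dome to 24 mm, 0.2 kg. It lies on the aluminium tray's floor, 6 mm above the table, 7 mm from each weight: room for the fingers only once they are gone; take it by the brass rim from above. Tray rim 12 mm high, 29 mm or more from the lens. Origin: centre of its underside, z up
- mat: black rubber mat, 280 mm (its x) by 110 mm (its y), 3 mm thick, fixed flat on the table left or right of the tray: side area for the weights, all three fit in a row along its x. Origin: centre of its underside
- carrier: white round pad, 70 mm across, 4 mm thick, fixed on the orange plate (190 mm across, top 60 mm above the table) of the polishing machine, across the tray from the mat. Origin: centre of its underside, within 45 mm of the plate's middle; top 4 mm higher. Beyond the plate, 105 to 175 mm from its middle, a motor rises to 116 mm above the table
- bottle: bystander: small closed amber bottle, 44 mm across, 85 mm tall, standing loose beyond the tray's far left or right corner, to be left alone; a blue jar 64 mm across and 60 mm tall stands at the other corner. Origin: centre of its underside

How it is judged:
On the way, in this order (a step that is already met when the one before it is completed fails the run):
1. all three weights stand released on the mat, the lens still in its place (x of weight_red in the frame of mat between -0.14 and 0.14 m and y of weight_red in the frame of mat between -0.055 and 0.055 m and z of each of weight_red, weight_blue, weight_yellow in the frame of mat below 0.01 m and angle between each of weight_red, weight_blue, weight_yellow's own z axis and vertical below 0.1 rad and contact force between each of weight_red, weight_blue, weight_yellow and the fingers below 0.1 N and x of weight_blue in the frame of mat between -0.14 and 0.14 m and y of weight_blue in the frame of mat between -0.055 and 0.055 m and x of weight_yellow in the frame of mat between -0.14 and 0.14 m and y of weight_yellow in the frame of mat between -0.055 and 0.055 m and distance of lens from where it was at the start of the episode below 0.03 m), for 0.2 s.
2. the lens lies released on the carrier pad while all three weights are still on the mat (x of weight_red in the frame of mat between -0.14 and 0.14 m and y of weight_red in the frame of mat between -0.055 and 0.055 m and z of each of weight_red, weight_blue, weight_yellow in the frame of mat below 0.01 m and angle between each of weight_red, weight_blue, weight_yellow, lens's own z axis and vertical below 0.1 rad and contact force between each of weight_red, weight_blue, weight_yellow, lens and the fingers below 0.1 N and x of weight_blue in the frame of mat between -0.14 and 0.14 m and y of weight_blue in the frame of mat between -0.055 and 0.055 m and x of weight_yellow in the frame of mat between -0.14 and 0.14 m and y of weight_yellow in the frame of mat between -0.055 and 0.055 m and horizontal distance between lens and carrier below 0.012 m and z of lens in the frame of carrier below 0.01 m and linear speed of lens below 0.02 m/s), for 0.2 s.
At the end, for the whole second after the job is handed in: the lens lies flat and at rest on the carrier pad, within 12 mm of its centre, and each weight stands upright and at rest on the tray square of its own colour, within 12 mm of its centre; all released (horizontal distance between lens and carrier below 0.012 m and z of lens in the frame of carrier below 0.01 m and angle between each of lens, weight_red, weight_blue, weight_yellow's own z axis and vertical below 0.1 rad and linear speed of each of lens, weight_red, weight_blue, weight_yellow below 0.02 m/s and contact force between lens and the fingers below 0.1 N and horizontal distance between weight_red and seat_red below 0.012 m and z of weight_red in the frame of seat_red below 0.01 m and horizontal distance between weight_blue and seat_blue below 0.012 m and z of weight_blue in the frame of seat_blue below 0.01 m and horizontal distance between weight_yellow and seat_yellow below 0.012 m and z of weight_yellow in the frame of seat_yellow below 0.01 m); the robot touches nothing.
It fails at once if a weight or the lens is tipped over (angle between any of weight_red, weight_blue, weight_yellow, lens's own z axis and vertical above 0.7 rad).
It fails at once if the amber bottle is knocked over or pushed more than 30 mm (distance of bottle from where it was at the start of the episode above 0.03 m or angle between bottle's own z axis and vertical above 0.5 rad).
It also fails if it takes over 144 s, if anything falls off the work surface, if the arm or the gripper's body presses on something with over 40 N, if the wrist force passes 120 N, or if a joint passes its speed limit or range.

## Working session

There is one attempt and no reset: what is moved stays moved. The work goes in short steps, Python scripts to look and compute and a tool call to move; the robot and the scene stay as the last step left them, time stands still between calls to the robot, and variables do not carry over. Pictures are saved under pics/ and viewed, at most 14 in all, crops included, and the job is handed in when it is done.

Besides the shell and the picture viewer there is one more tool, called after "Request:" as name([rows], argument=value, ...), one row to a line, values as JSON. drive_tool: Moves the arm, as the interface text tells. Shift numbers are shares of 0.1 m and turn numbers shares of 90 degrees, none past 1 either way. Its arguments: {"type":"object","properties":{"targets":{"type":"array","items":{"type":"object","properties":{"dx":{"type":"number","minimum":-1,"maximum":1},"dy":{"type":"number","minimum":-1,"maximum":1},"dz":{"type":"number","minimum":-1,"maximum":1},"yaw":{"type":"number","minimum":-1,"maximum":1},"fingers":{"type":"number"}}}},"squeeze":{"type":"number"}},"required":["targets"]}

```bash
mkdir -p pics; python3 - <<'E'
from workcell import readout, grab_frame, camera_info, bot
import cv2, numpy as np
print(readout.observe(), bot.pinch_z)
for n in ("scene","top","wrist"):
    print(n,camera_info(n)); f=grab_frame(n); cv2.imwrite(f"pics/{n}0.png",f)
E
```

```text
{'clock': 0.0, 'qpos': array([ 1.25979349,  0.52199245, -0.03631824,  1.59997819,  0.02121233,
        1.02111291, -0.11278611]), 'qd': array([ 0.00045293, -0.00218016, -0.00068394, -0.00091958,  0.00136861,
        0.00122194, -0.00031744]), 'joint_efforts': array([-9.09339687e-04, -9.27124000e+01,  1.97994187e+00, -3.69942534e+01,
        1.78724335e-02,  8.23817798e-03, -1.85918020e-05]), 'position': array([ 0.14892997, -0.60666072,  0.23074996]), 'tool_rot': array([-3.14049108e+00,  9.39001473e-05,  2.40804767e-01]), 'force': array([ 0.22683475, -0.27218193,  0.24300035]), 'moment': array([ 0.01068184, -0.03484089,  0.01778382]), 'finger_force': 0.0, 'grip_width': 0.08561151705345746} 0.0187
scene {'fx': 366.0007740218828, 'fy': 366.0007740218828, 'cx': 325.65056332740096, 'cy': 197.75126018593124, 'T': array([[-0.65122833, -0.43729053,  0.62022468,  1.09615364],
       [ 0.75875537, -0.36027411,  0.54267195,  0.42938726],
       [-0.01385441,  0.82400216,  0.56641725,  0.54620739],
       [ 0.        ,  0.        ,  0.        ,  1.        ]])}
top {'fx': 514.2363074264026, 'fy': 514.2363074264026, 'cx': 319.9783096160294, 'cy': 195.45760664532207, 'T': array([[ 0.02583307,  0.99828633, -0.05250777,  0.50858272],
       [-0.99935964,  0.02448863, -0.02608861, -0.03130072],
       [-0.02475806,  0.05314809,  0.99827968,  1.15399651],
       [ 0.        ,  0.        ,  0.        ,  1.        ]])}
wrist {'fx': 319.68517325619973, 'fy': 319.68517325619973, 'cx': 317.36407653178327, 'cy': 199.18554710928143, 'hand_eye': array([[ 2.95974533e-04,  9.60095026e-01,  2.79673833e-01,
         7.10120364e-02],
       [ 9.99999464e-01, -5.61714541e-04,  8.70031206e-04,
         1.22624788e-04],
       [ 9.92409493e-04,  2.79673426e-01, -9.60094678e-01,
        -1.41813689e-01],
       [ 0.00000000e+00,  0.00000000e+00,  0.00000000e+00,
         1.00000000e+00]])}
```

View pics/top0.png

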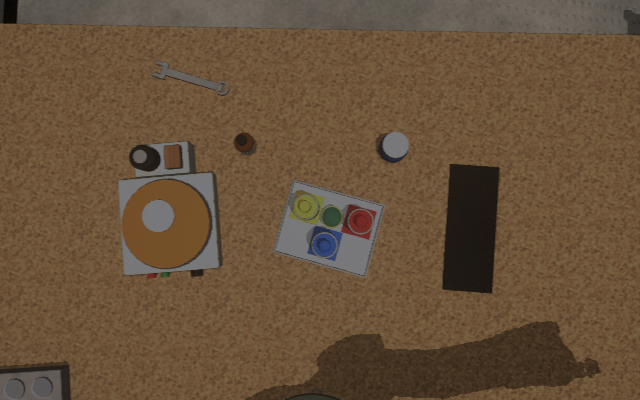

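View pics/scene0.png

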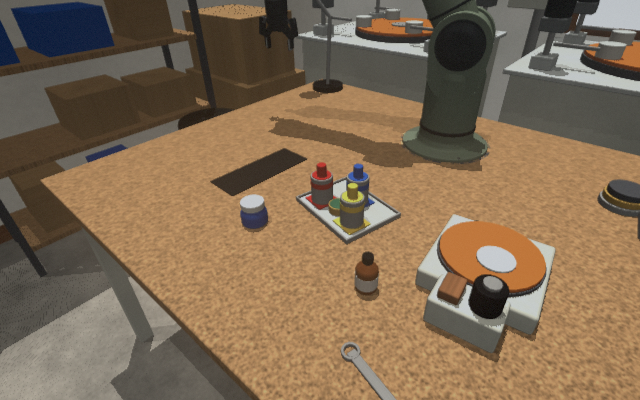

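The top view shows the tray at about (330,228): yellow knob (305,207), red (361,221), blue (324,244), lens (332,216). The mat is around (471,228) and the pad at (158,215). The bottle is at (244,142) and the jar at (394,146).

```bash
cat > h.py <<'E'
from workcell import readout, grab_frame, camera_info, bot
import cv2, numpy as np
from scipy.spatial.transform import Rotation as Ro
def tool(s):
    T=np.eye(4); T[:3,:3]=Ro.from_euler('xyz',s['tool_rot']).as_matrix(); T[:3,3]=s['position']; return T
def cam(n,s=None):
    c=camera_info(n); T=c['T'] if 'T' in c else tool(s or readout.observe())@c['hand_eye']
    return c,T
def ray(c,T,u,v,z):
    d=T[:3,:3]@np.array([(u-c['cx'])/c['fx'],-(v-c['cy'])/c['fy'],-1]); o=T[:3,3]
    return o+d*(z-o[2])/d[2]
def proj(c,T,p):
    q=T[:3,:3].T@(np.array(p)-T[:3,3]); return np.array([c['cx']+c['fx']*q[0]/-q[2], c['cy']-c['fy']*q[1]/-q[2]])
def blobs(m,amin=20):
    n,l,st,ce=cv2.connectedComponentsWithStats(m.astype(np.uint8)); 
    return sorted([(st[i,4],*ce[i].round(1),*st[i,:4]) for i in range(1,n) if st[i,4]>=amin],reverse=True)
def hue(f,lo,hi,s=110,v=40):
    h=cv2.cvtColor(f,cv2.COLOR_BGR2HSV); m=(h[...,0]>=lo)&(h[...,0]<=hi) if lo<=hi else (h[...,0]>=lo)|(h[...,0]<=hi)
    return m&(h[...,1]>=s)&(h[...,2]>=v)
E
python3 - <<'E'
from h import *
f=cv2.imread('pics/top0.png'); c,T=cam('top')
cv2.imwrite('pics/crop0.png',cv2.resize(f[170:285,265:395],None,fx=5,fy=5,interpolation=cv2.INTER_CUBIC)[:600])
h=f.copy(); h=cv2.cvtColor(f,cv2.COLOR_BGR2HSV)
for n,(u,v) in dict(y=(305,207),r=(361,221),b=(324,244),lens=(332,216),pad=(158,215),mat=(471,228)).items():
    print(n,h[v,u],ray(c,T,u,v,dict(y=.111,r=.111,b=.111,lens=.03,pad=.064,mat=.003)[n]).round(4))
# mat
k=np.int32(f.sum(2)<110); k[:, :430]=0;k[:150]=0;k[310:]=0
m=(k>0).astype(np.uint8); cs=max(cv2.findContours(m,0,2)[0],key=cv2.contourArea); r=cv2.minAreaRect(cs); print('mat',r,[ray(c,T,*p,.003).round(4)[:2] for p in cv2.boxPoints(r)])
# pad
m=(h[...,1]<60)&(h[...,2]>120); m[:195]=0;m[240:]=0;m[:,:135]=0;m[:,185:]=0
for b in blobs(m): print('pad',b,ray(c,T,b[1]+0,b[2],.064).round(4))
m=hue(f,5,18,180,150); b=blobs(m,500)[0]; print('plate',b)
E
```

```text
y [ 31 136 122] [0.5392 0.0258 0.111 ]
r [  2 174 113] [ 0.5138 -0.0883  0.111 ]
b [111 149 118] [ 0.4654 -0.0147  0.111 ]
lens [64 74 76] [ 0.5234 -0.0293  0.03  ]
pad [135   4 122] [0.5156 0.342  0.064 ]
mat [23 85 27] [ 0.5051 -0.3381  0.003 ]
mat ((470.4912109375, 228.13275146484375), (49.55665588378906, 126.05351257324219), 3.814074993133545) [array([ 0.3681, -0.275 ]), array([ 0.6476, -0.29  ]), array([ 0.6427, -0.3996]), array([ 0.3641, -0.3834])]
pad (np.int32(733), np.float64(157.6), np.float64(215.3), np.int32(143), np.int32(200), np.int32(30), np.int32(31)) [0.515  0.3429 0.064 ]Traceback (most recent call last):
  File "<stdin>", line 13, in <module>
IndexError: list index out of range
```

View pics/crop0.png

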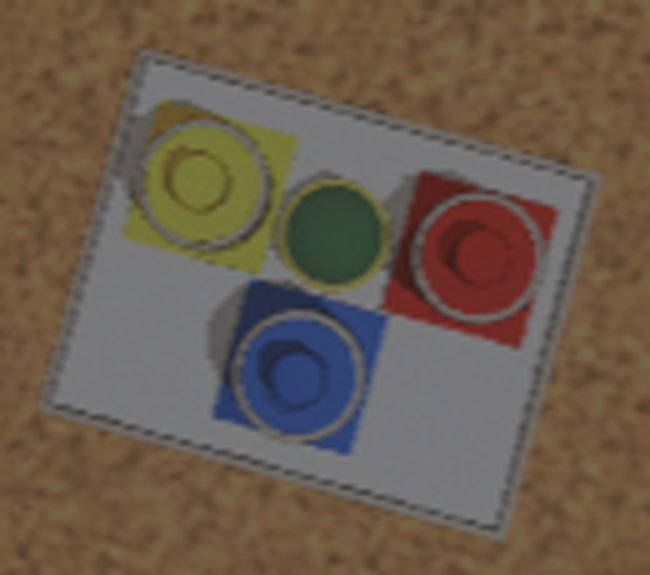

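The crop shows, in crop pixels:
- Knob tops: yellow (197,180), red (481,253), blue (298,377).
- Lens: (333,233).
- Seat corners are visible for all three squares.

I'll move over the tray for a closer look with the wrist camera.

Request:
drive_tool([
  {"yaw":0.0767},
  {"yaw":0.0767},
  {"dx":0.12,"dy":-0.18},
  {"dx":0.25,"dy":-0.36},
  {"dx":0.25,"dy":-0.36},
  {"dx":0.25,"dy":-0.36},
  {"dx":0.25,"dy":-0.36},
  {"dx":0.25,"dy":-0.36},
  {"dx":0.25,"dy":-0.36},
  {"dx":0.25,"dy":-0.36},
  {"dx":0.25,"dy":-0.36},
  {"dx":0.25,"dy":-0.36},
  {"dx":0.25,"dy":-0.36},
  {"dx":0.25,"dy":-0.36},
  {"dx":0.25,"dy":-0.36},
  {"dx":0.25,"dy":-0.36},
  {"dx":0.25,"dy":-0.36},
  {"dx":0.25,"dy":-0.36},
  {"dx":0.12,"dy":-0.18},
  {},
])

```text
invalid input
```

```bash
python3 - <<'E'
from h import *
s=readout.observe(); print(s['clock'],s['position'],s['tool_rot'],s['qpos'].round(2))
f=grab_frame('wrist'); cv2.imwrite('pics/w1.png',f)
c,T=cam('top')
q=lambda u,v:((u+.5)/5-.5+265,(v+.5)/5-.5+170)
for n,u,v in [('y',197,180),('r',481,253),('b',298,377)]: print('knob',n,ray(c,T,*q(u,v),.111).round(4))
print('lens',ray(c,T,*q(333,233),.028).round(4))
C=dict(y=[(162,98),(298,135),(262,275),(123,237)],r=[(420,172),(557,208),(521,349),(383,309)],b=[(248,277),(387,312),(350,455),(213,418)])
for n,k in C.items(): print('seat',n,np.mean([ray(c,T,*q(*p),.009) for p in k],0).round(4))
E
```

```text
0.15 [ 0.14893768 -0.60674223  0.23088193] [-3.14076150e+00  5.66309753e-05  2.40768443e-01] [ 1.26  0.52 -0.04  1.6   0.02  1.02 -0.11]
knob y [0.542  0.0279 0.111 ]
knob r [ 0.5154 -0.0879  0.111 ]
knob b [ 0.4634 -0.0152  0.111 ]
lens [ 0.523  -0.0276  0.028 ]
seat y [0.5427 0.0273 0.009 ]
seat r [ 0.5131 -0.0887  0.009 ]
seat b [ 0.4642 -0.0141  0.009 ]
```

View pics/w1.png

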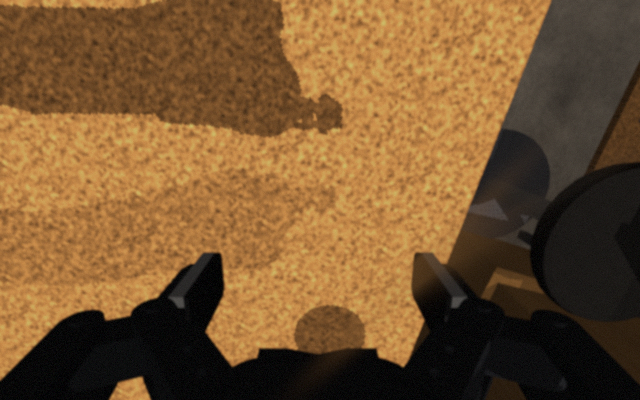

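The move was refused, probably because rows need every key. The wrist picture shows only bare table, with the fingers at the bottom, so I'll resend full rows.

Request:
drive_tool([
  {"dx":0,"dy":0,"dz":0,"yaw":0.0767,"fingers":0},
  {"dx":0,"dy":0,"dz":0,"yaw":0.0767,"fingers":0},
  {"dx":0.2,"dy":-0.3,"dz":0,"yaw":0,"fingers":0},
  {"dx":0.25,"dy":-0.36,"dz":0,"yaw":0,"fingers":0},
  {"dx":0.25,"dy":-0.36,"dz":0,"yaw":0,"fingers":0},
  {"dx":0.25,"dy":-0.36,"dz":0,"yaw":0,"fingers":0},
  {"dx":0.25,"dy":-0.36,"dz":0,"yaw":0,"fingers":0},
  {"dx":0.25,"dy":-0.36,"dz":0,"yaw":0,"fingers":0},
  {"dx":0.25,"dy":-0.36,"dz":0,"yaw":0,"fingers":0},
  {"dx":0.25,"dy":-0.36,"dz":0,"yaw":0,"fingers":0},
  {"dx":0.25,"dy":-0.36,"dz":0,"yaw":0,"fingers":0},
  {"dx":0.25,"dy":-0.36,"dz":0,"yaw":0,"fingers":0},
  {"dx":0.25,"dy":-0.36,"dz":0,"yaw":0,"fingers":0},
  {"dx":0.25,"dy":-0.36,"dz":0,"yaw":0,"fingers":0},
  {"dx":0.25,"dy":-0.36,"dz":0,"yaw":0,"fingers":0},
  {"dx":0.25,"dy":-0.36,"dz":0,"yaw":0,"fingers":0},
  {"dx":0.25,"dy":-0.36,"dz":0,"yaw":0,"fingers":0},
  {"dx":0.1,"dy":-0.25,"dz":0,"yaw":0,"fingers":0},
  {"dx":0,"dy":0,"dz":0,"yaw":0,"fingers":0},
  {"dx":0,"dy":0,"dz":0,"yaw":0,"fingers":0},
])

```text
clock: 2.2
position: [0.529, -0.0479, 0.231]
tool_rot: [3.141, 0.001, 0.001]
force: [-0.7, -0.8, 0.5]
grip_width: 0.0855
finger_force: 0.0
```

```bash
python3 - <<'E'
from h import *
s=readout.observe(); print(s['clock'],s['position'],s['tool_rot'],s['qpos'].round(2))
f=grab_frame('wrist'); cv2.imwrite('pics/w2.png',f)
E
```

```text
2.2 [ 0.52896661 -0.04794362  0.23104909] [3.14143863e+00 6.09679660e-04 6.99341894e-04] [ 0.15  0.38 -0.22  1.84  0.1   0.93 -1.69]
```

View pics/w2.png

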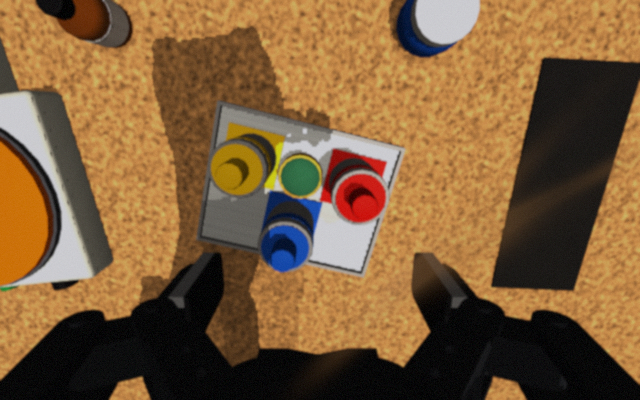

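The wrist view shows knob tops at red (365,204), blue (283,257) and yellow (231,178), with the lens at (300,176).

```bash
python3 - <<'E'
from h import *
s=readout.observe(); c,T=cam('wrist',s)
for n,u,v in [('y',231,178),('r',365,204),('b',283,257)]: print('knob',n,ray(c,T,u,v,.111).round(4))
print('lens',ray(c,T,300,176,.028).round(4))
print('mat',np.mean([ray(c,T,*p,.003) for p in [(542,59),(640,62),(574,290),(492,286)]],0))
f=cv2.imread('pics/w2.png'); 
for n,m in dict(lens=hue(f,50,85,80,30),r=hue(f,173,4,200,150),b=hue(f,100,125,150,60),y=hue(f,20,32,200,80)).items():
    print(n,[tuple(map(float,b)) for b in blobs(m,150)[:3]])
E
```

```text
knob y [0.5419 0.0236 0.111 ]
knob r [ 0.5191 -0.0895  0.111 ]
knob b [ 0.4691 -0.0177  0.111 ]
lens [ 0.5257 -0.0295  0.028 ]
mat [ 0.50837892 -0.33634056  0.003     ]
lens [(1043.0, 299.8, 176.6, 282.0, 159.0, 37.0, 36.0)]
r [(1393.0, 361.3, 198.9, 336.0, 175.0, 49.0, 47.0), (175.0, 375.2, 164.4, 360.0, 157.0, 25.0, 18.0)]
b [(1405.0, 284.4, 247.9, 261.0, 226.0, 47.0, 45.0), (585.0, 292.7, 206.0, 263.0, 192.0, 58.0, 42.0), (283.0, 424.6, 46.3, 407.0, 35.0, 44.0, 20.0)]
y [(1825.0, 236.0, 169.1, 212.0, 145.0, 50.0, 49.0), (695.0, 259.5, 145.1, 227.0, 124.0, 57.0, 64.0)]
```

Request:
drive_tool([
  {"dx":-0.14,"dy":0.4,"dz":0,"yaw":0,"fingers":0},
  {"dx":0,"dy":0,"dz":0.3,"yaw":0,"fingers":0},
  {"dx":0,"dy":0,"dz":0.35,"yaw":0,"fingers":0},
  {"dx":0,"dy":0,"dz":0.35,"yaw":0,"fingers":0},
  {"dx":0,"dy":0,"dz":0.25,"yaw":0,"fingers":0},
  {"dx":0,"dy":0,"dz":0.2,"yaw":0,"fingers":0},
  {"dx":0,"dy":0,"dz":0,"yaw":0,"fingers":0},
  {"dx":0,"dy":0,"dz":0,"yaw":0,"fingers":0},
], squeeze=40)

```text
clock: 3.05
position: [0.5149, -0.0889, 0.0868]
tool_rot: [3.141, 0.0, -0.001]
force: [0.2, -0.3, 0.6]
grip_width: 0.0851
finger_force: 0.0
```

```bash
python3 - <<'E'
from h import *
s=readout.observe(); print(s['clock'],s['position'],s['tool_rot'])
f=grab_frame('wrist'); g=grab_frame('scene'); cv2.imwrite('pics/w3.png',np.vstack([f[100:400],cv2.resize(g[130:260,240:480],(640,346))[:300]]))
E
```

```text
3.05 [ 0.51492586 -0.08885784  0.08679147] [ 3.14138228e+00  2.89982026e-04 -1.40498700e-03]
```

View pics/w3.png

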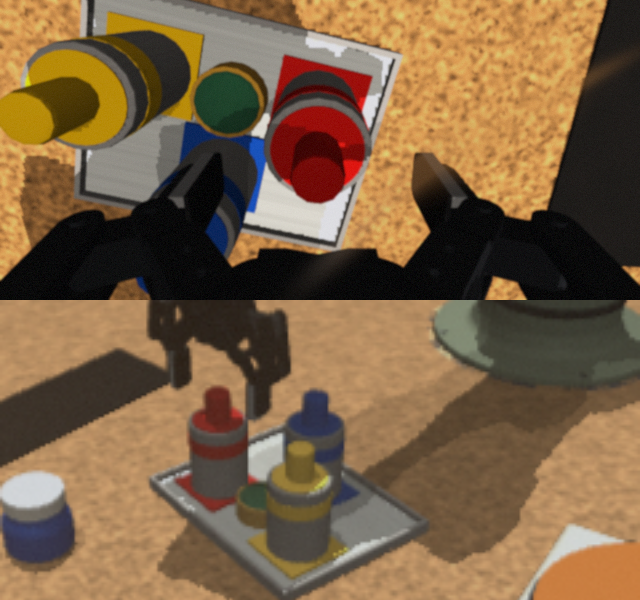

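The knob top sits at about (317,279), close to the expected (318,284), so x is off by about 2 mm. I'll nudge, close and lift.

Request:
drive_tool([
  {"dx":0.015,"dy":0,"dz":0,"yaw":0,"fingers":0},
  {"dx":0,"dy":0,"dz":0,"yaw":0,"fingers":1},
  {"dx":0,"dy":0,"dz":0,"yaw":0,"fingers":1},
  {"dx":0,"dy":0,"dz":0,"yaw":0,"fingers":1},
  {"dx":0,"dy":0,"dz":0,"yaw":0,"fingers":1},
  {"dx":0,"dy":0,"dz":0,"yaw":0,"fingers":1},
  {"dx":0,"dy":0,"dz":0,"yaw":0,"fingers":1},
  {"dx":0,"dy":0,"dz":0,"yaw":0,"fingers":1},
  {"dx":0,"dy":0,"dz":0,"yaw":0,"fingers":1},
  {"dx":0,"dy":0,"dz":0,"yaw":0,"fingers":1},
], squeeze=40)

```text
clock: 4.15
position: [0.5167, -0.0882, 0.0864]
tool_rot: [3.141, -0.0, -0.0]
force: [-0.2, -1.5, 6.3]
grip_width: 0.0226
finger_force: 39.2
```

Request:
drive_tool([
  {"dx":0,"dy":0,"dz":-0.1,"yaw":0,"fingers":1},
  {"dx":0,"dy":0,"dz":-0.3,"yaw":0,"fingers":1},
  {"dx":0,"dy":0,"dz":-0.4,"yaw":0,"fingers":1},
  {"dx":0,"dy":0,"dz":-0.4,"yaw":0,"fingers":1},
  {"dx":0,"dy":0,"dz":-0.1,"yaw":0,"fingers":1},
  {"dx":0.05,"dy":0.15,"dz":0,"yaw":0,"fingers":1},
  {"dx":0.1,"dy":0.35,"dz":0,"yaw":0,"fingers":1},
  {"dx":0.12,"dy":0.4,"dz":0,"yaw":0,"fingers":1},
  {"dx":0.12,"dy":0.4,"dz":0,"yaw":0,"fingers":1},
  {"dx":0.12,"dy":0.4,"dz":0,"yaw":0,"fingers":1},
  {"dx":0.12,"dy":0.4,"dz":0,"yaw":0,"fingers":1},
  {"dx":0.07,"dy":0.28,"dz":0,"yaw":0,"fingers":1},
  {"dx":0.05,"dy":0.15,"dz":0,"yaw":0,"fingers":1},
  {"dx":0,"dy":0,"dz":0,"yaw":0,"fingers":1},
  {"dx":0,"dy":0,"dz":0.4,"yaw":0,"fingers":1},
  {"dx":0,"dy":0,"dz":0.4,"yaw":0,"fingers":1},
  {"dx":0,"dy":0,"dz":0.25,"yaw":0,"fingers":1},
  {"dx":0,"dy":0,"dz":0.1,"yaw":0,"fingers":1},
  {"dx":0,"dy":0,"dz":0,"yaw":0,"fingers":1},
])

```text
clock: 6.05
position: [0.5908, -0.3404, 0.0997]
tool_rot: [-3.14, 0.003, 0.0]
force: [-0.2, 0.4, -3.8]
grip_width: 0.0229
finger_force: 40.2
```

```bash
python3 - <<'E'
from h import *
s=readout.observe(); print(s['clock'],s['position'],s['force'])
f=grab_frame('top'); g=grab_frame('scene'); cv2.imwrite('pics/t4.png',np.vstack([cv2.resize(f[150:300,260:520],(640,369))[:340],cv2.resize(g[130:240,190:450],(640,271))[:260]]))
E
```

```text
6.05 [ 0.59076517 -0.34041331  0.09966111] [-0.15479543  0.39371193 -3.77113505]
```

View pics/t4.png

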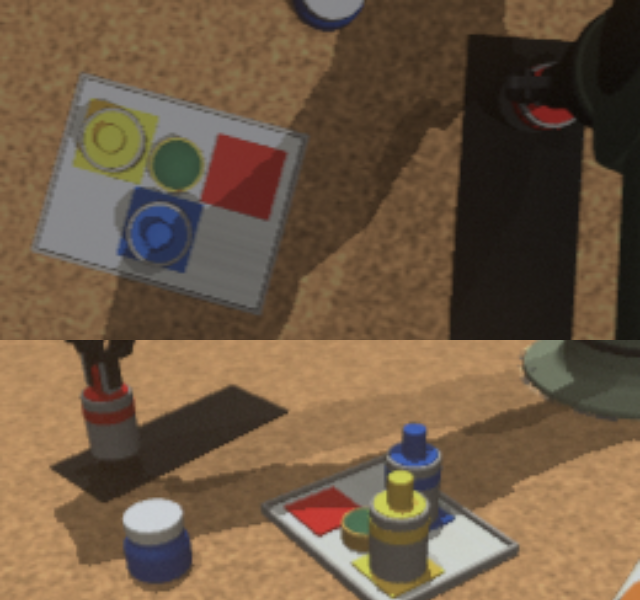

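Red is held upright over the far end of the mat. I'll lower it, release, and go to blue.

Request:
drive_tool([
  {"dx":0,"dy":0,"dz":0.1,"yaw":0,"fingers":1},
  {"dx":0,"dy":0,"dz":0.06,"yaw":0,"fingers":1},
  {"dx":0,"dy":0,"dz":0.03,"yaw":0,"fingers":1},
  {"dx":0,"dy":0,"dz":0,"yaw":0,"fingers":1},
  {"dx":0,"dy":0,"dz":0,"yaw":0,"fingers":1},
])

```text
clock: 6.65
position: [0.5917, -0.3411, 0.0824]
tool_rot: [3.142, -0.0, -0.0]
force: [-0.7, 0.1, -4.2]
grip_width: 0.0229
finger_force: 40.5
```

Request:
drive_tool([
  {"dx":0,"dy":0,"dz":0,"yaw":0,"fingers":0},
  {"dx":0,"dy":0,"dz":0,"yaw":0,"fingers":0},
  {"dx":0,"dy":0,"dz":0,"yaw":0,"fingers":0},
  {"dx":0,"dy":0,"dz":0,"yaw":0,"fingers":0},
  {"dx":0,"dy":0,"dz":0,"yaw":0,"fingers":0},
  {"dx":0,"dy":0,"dz":0,"yaw":0,"fingers":0},
  {"dx":0,"dy":0,"dz":-0.2,"yaw":0,"fingers":0},
  {"dx":0,"dy":0,"dz":-0.4,"yaw":0,"fingers":0},
  {"dx":0,"dy":0,"dz":-0.4,"yaw":0,"fingers":0},
  {"dx":-0.14,"dy":-0.34,"dz":0,"yaw":0,"fingers":0},
  {"dx":-0.2,"dy":-0.45,"dz":0,"yaw":0,"fingers":0},
  {"dx":-0.2,"dy":-0.45,"dz":0,"yaw":0,"fingers":0},
  {"dx":-0.15,"dy":-0.45,"dz":0,"yaw":0,"fingers":0},
  {"dx":-0.15,"dy":-0.45,"dz":0,"yaw":0,"fingers":0},
  {"dx":-0.15,"dy":-0.45,"dz":0,"yaw":0,"fingers":0},
  {"dx":-0.15,"dy":-0.4,"dz":0,"yaw":0,"fingers":0},
  {"dx":-0.1,"dy":-0.25,"dz":0,"yaw":0,"fingers":0},
  {"dx":0,"dy":0,"dz":0,"yaw":0,"fingers":0},
  {"dx":0,"dy":0,"dz":0,"yaw":0,"fingers":0},
])

```text
clock: 8.55
position: [0.4678, -0.0169, 0.1826]
tool_rot: [3.141, -0.001, 0.001]
force: [-0.2, -1.1, 0.0]
grip_width: 0.0853
finger_force: 0.0
```

```bash
cat >> h.py <<'E'
def knobs(ranges, name='wrist'):
    """knob top centre: the near-TCP blob; prints predicted pixel of a knob top (z=.111) under the TCP and saves the picture"""
    s=readout.observe(); f=grab_frame(name); c,T=cam(name,s); return s,f,c,T
E
python3 - <<'E'
from h import *
s,f,c,T=knobs(0); print(s['clock'],s['position'],s['tool_rot'][2],s['qpos'].round(2))
cv2.imwrite('pics/w5.png',f); print('under tcp',proj(c,T,[*s['position'][:2],.111]), [tuple(map(float,b)) for b in blobs(hue(f,100,125,150,50),150)[:4]])
t=grab_frame('top'); cv2.imwrite('pics/t5.png',t); c,T=cam('top'); m=hue(t,173,6,120,50)
for b in blobs(m,30)[:4]: print(tuple(map(float,b)), ray(c,T,b[1],b[2],.105))
E
```

```text
8.55 [ 0.46783731 -0.01692292  0.18257004] 0.0007757577392957238 [ 0.09  0.35 -0.22  2.04  0.11  0.76 -1.77]
under tcp [317.40946391 211.30099334] [(2471.0, 315.3, 202.9, 286.0, 175.0, 59.0, 56.0), (952.0, 317.7, 160.9, 283.0, 144.0, 70.0, 44.0)]
(380.0, 482.4, 188.3, 471.0, 177.0, 23.0, 23.0) [ 0.58638122 -0.33307257  0.105     ]
(275.0, 366.2, 216.9, 355.0, 206.0, 21.0, 29.0) [ 0.52239572 -0.09904843  0.105     ]
(32.0, 151.4, 275.2, 148.0, 273.0, 8.0, 5.0) [0.39220531 0.33633359 0.105     ]
```

View pics/w5.png

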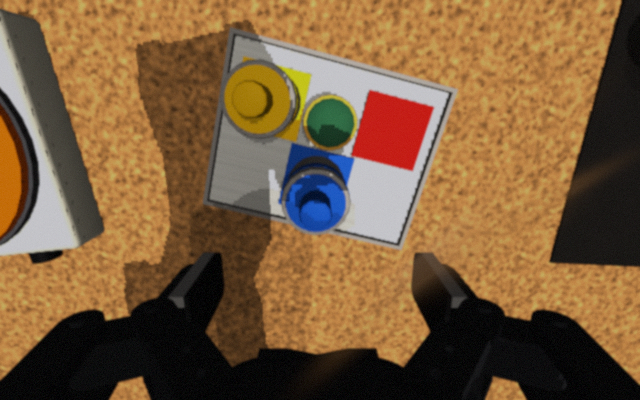

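The blue knob top is at (317,209), where (317,211) was expected, so it is aligned. I'll descend and grasp.

Request:
drive_tool([
  {"dx":0,"dy":0,"dz":0.3,"yaw":0,"fingers":0},
  {"dx":0,"dy":0,"dz":0.3,"yaw":0,"fingers":0},
  {"dx":0,"dy":0,"dz":0.25,"yaw":0,"fingers":0},
  {"dx":0,"dy":0,"dz":0.11,"yaw":0,"fingers":0},
  {"dx":0,"dy":0,"dz":0,"yaw":0,"fingers":0},
  {"dx":0,"dy":0,"dz":0,"yaw":0,"fingers":1},
  {"dx":0,"dy":0,"dz":0,"yaw":0,"fingers":1},
  {"dx":0,"dy":0,"dz":0,"yaw":0,"fingers":1},
  {"dx":0,"dy":0,"dz":0,"yaw":0,"fingers":1},
  {"dx":0,"dy":0,"dz":0,"yaw":0,"fingers":1},
  {"dx":0,"dy":0,"dz":0,"yaw":0,"fingers":1},
  {"dx":0,"dy":0,"dz":0,"yaw":0,"fingers":1},
  {"dx":0,"dy":0,"dz":0,"yaw":0,"fingers":1},
  {"dx":0,"dy":0,"dz":0,"yaw":0,"fingers":1},
])

```text
clock: 10.05
position: [0.4681, -0.0167, 0.0868]
tool_rot: [-3.141, -0.001, 0.0]
force: [-0.4, 1.7, 8.0]
grip_width: 0.0227
finger_force: 38.9
```

Request:
drive_tool([
  {"dx":0,"dy":0,"dz":-0.1,"yaw":0,"fingers":1},
  {"dx":0,"dy":0,"dz":-0.3,"yaw":0,"fingers":1},
  {"dx":0,"dy":0,"dz":-0.4,"yaw":0,"fingers":1},
  {"dx":0,"dy":0,"dz":-0.4,"yaw":0,"fingers":1},
  {"dx":0,"dy":0,"dz":-0.1,"yaw":0,"fingers":1},
  {"dx":-0.02,"dy":0.15,"dz":0,"yaw":0,"fingers":1},
  {"dx":-0.05,"dy":0.35,"dz":0,"yaw":0,"fingers":1},
  {"dx":-0.06,"dy":0.45,"dz":0,"yaw":0,"fingers":1},
  {"dx":-0.07,"dy":0.45,"dz":0,"yaw":0,"fingers":1},
  {"dx":-0.07,"dy":0.45,"dz":0,"yaw":0,"fingers":1},
  {"dx":-0.07,"dy":0.45,"dz":0,"yaw":0,"fingers":1},
  {"dx":-0.06,"dy":0.4,"dz":0,"yaw":0,"fingers":1},
  {"dx":-0.04,"dy":0.3,"dz":0,"yaw":0,"fingers":1},
  {"dx":-0.02,"dy":0.15,"dz":0,"yaw":0,"fingers":1},
  {"dx":0,"dy":0,"dz":0,"yaw":0,"fingers":1},
  {"dx":0,"dy":0,"dz":0.4,"yaw":0,"fingers":1},
  {"dx":0,"dy":0,"dz":0.4,"yaw":0,"fingers":1},
  {"dx":0,"dy":0,"dz":0.3,"yaw":0,"fingers":1},
  {"dx":0,"dy":0,"dz":0.1,"yaw":0,"fingers":1},
  {"dx":0,"dy":0,"dz":0,"yaw":0,"fingers":1},
])

```text
clock: 12.05
position: [0.4213, -0.3309, 0.0955]
tool_rot: [-3.14, 0.002, 0.001]
force: [0.1, -0.6, -5.1]
grip_width: 0.023
finger_force: 40.4
```

Request:
drive_tool([
  {"dx":0,"dy":0,"dz":0.08,"yaw":0,"fingers":1},
  {"dx":0,"dy":0,"dz":0.05,"yaw":0,"fingers":1},
  {"dx":0,"dy":0,"dz":0.01,"yaw":0,"fingers":1},
  {"dx":0,"dy":0,"dz":0,"yaw":0,"fingers":1},
  {"dx":0,"dy":0,"dz":0,"yaw":0,"fingers":1},
])

```text
clock: 12.55
position: [0.4218, -0.3322, 0.0827]
tool_rot: [3.141, -0.001, -0.0]
force: [-0.7, 0.4, -5.2]
grip_width: 0.0225
finger_force: 40.6
```

Request:
drive_tool([
  {"dx":0,"dy":0,"dz":0,"yaw":0,"fingers":0},
  {"dx":0,"dy":0,"dz":0,"yaw":0,"fingers":0},
  {"dx":0,"dy":0,"dz":0,"yaw":0,"fingers":0},
  {"dx":0,"dy":0,"dz":0,"yaw":0,"fingers":0},
  {"dx":0,"dy":0,"dz":0,"yaw":0,"fingers":0},
  {"dx":0,"dy":0,"dz":0,"yaw":0,"fingers":0},
  {"dx":0,"dy":0,"dz":-0.2,"yaw":0,"fingers":0},
  {"dx":0,"dy":0,"dz":-0.4,"yaw":0,"fingers":0},
  {"dx":0,"dy":0,"dz":-0.4,"yaw":0,"fingers":0},
  {"dx":0.1,"dy":-0.3,"dz":0,"yaw":0,"fingers":0},
  {"dx":0.15,"dy":-0.45,"dz":0,"yaw":0,"fingers":0},
  {"dx":0.15,"dy":-0.45,"dz":0,"yaw":0,"fingers":0},
  {"dx":0.15,"dy":-0.45,"dz":0,"yaw":0,"fingers":0},
  {"dx":0.15,"dy":-0.45,"dz":0,"yaw":0,"fingers":0},
  {"dx":0.15,"dy":-0.45,"dz":0,"yaw":0,"fingers":0},
  {"dx":0.15,"dy":-0.45,"dz":0,"yaw":0,"fingers":0},
  {"dx":0.1,"dy":-0.35,"dz":0,"yaw":0,"fingers":0},
  {"dx":0.1,"dy":-0.23,"dz":0,"yaw":0,"fingers":0},
  {"dx":0,"dy":0,"dz":0,"yaw":0,"fingers":0},
  {"dx":0,"dy":0,"dz":0,"yaw":0,"fingers":0},
])

```text
clock: 14.55
position: [0.5415, 0.0261, 0.1821]
tool_rot: [3.141, 0.0, 0.001]
force: [-0.6, -0.8, 0.1]
grip_width: 0.0856
finger_force: 0.0
```

```bash
python3 - <<'E'
from h import *
s,f,c,T=knobs(0); print(s['clock'],s['position'],s['tool_rot'][2],s['qpos'].round(2))
cv2.imwrite('pics/w6.png',f); print('under tcp',proj(c,T,[*s['position'][:2],.111]), proj(c,T,[*s['position'][:2],.081]))
t=grab_frame('top'); cv2.imwrite('pics/t6.png',t)
cv2.imwrite('pics/v6.png',np.vstack([f[60:330],cv2.resize(t[150:300,260:520],(640,369))[:330]]))
E
```

```text
14.55 [0.54152668 0.02605921 0.18213941] 0.0005928198055282774 [-0.03  0.46 -0.17  1.86  0.1   0.83 -1.82]
under tcp [317.41031562 211.40644755] [317.44450144 199.39769797]
```

View pics/v6.png

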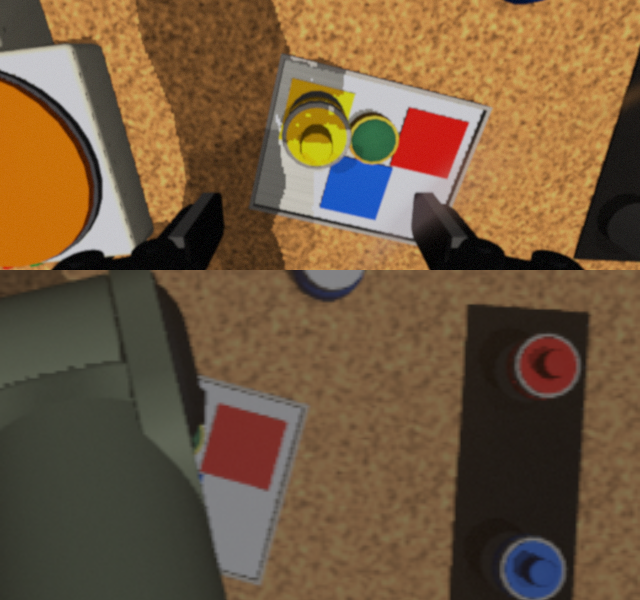

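Red and blue stand on the mat and yellow is aligned (knob at about (317,208)), so I'll grasp it.

Request:
drive_tool([
  {"dx":0.01,"dy":0,"dz":0.3,"yaw":0,"fingers":0},
  {"dx":0,"dy":0,"dz":0.3,"yaw":0,"fingers":0},
  {"dx":0,"dy":0,"dz":0.25,"yaw":0,"fingers":0},
  {"dx":0,"dy":0,"dz":0.11,"yaw":0,"fingers":0},
  {"dx":0,"dy":0,"dz":0,"yaw":0,"fingers":0},
  {"dx":0,"dy":0,"dz":0,"yaw":0,"fingers":1},
  {"dx":0,"dy":0,"dz":0,"yaw":0,"fingers":1},
  {"dx":0,"dy":0,"dz":0,"yaw":0,"fingers":1},
  {"dx":0,"dy":0,"dz":0,"yaw":0,"fingers":1},
  {"dx":0,"dy":0,"dz":0,"yaw":0,"fingers":1},
  {"dx":0,"dy":0,"dz":0,"yaw":0,"fingers":1},
  {"dx":0,"dy":0,"dz":0,"yaw":0,"fingers":1},
  {"dx":0,"dy":0,"dz":0,"yaw":0,"fingers":1},
  {"dx":0,"dy":0,"dz":0,"yaw":0,"fingers":1},
])

```text
clock: 16.05
position: [0.5431, 0.0262, 0.0869]
tool_rot: [-3.141, -0.001, 0.0]
force: [0.2, 2.4, 6.0]
grip_width: 0.0227
finger_force: 39.1
```

Request:
drive_tool([
  {"dx":0,"dy":0,"dz":-0.1,"yaw":0,"fingers":1},
  {"dx":0,"dy":0,"dz":-0.3,"yaw":0,"fingers":1},
  {"dx":0,"dy":0,"dz":-0.4,"yaw":0,"fingers":1},
  {"dx":0,"dy":0,"dz":-0.4,"yaw":0,"fingers":1},
  {"dx":0,"dy":0,"dz":-0.2,"yaw":0,"fingers":1},
  {"dx":-0.02,"dy":0.15,"dz":0,"yaw":0,"fingers":1},
  {"dx":-0.04,"dy":0.35,"dz":0,"yaw":0,"fingers":1},
  {"dx":-0.04,"dy":0.45,"dz":0,"yaw":0,"fingers":1},
  {"dx":-0.04,"dy":0.45,"dz":0,"yaw":0,"fingers":1},
  {"dx":-0.04,"dy":0.45,"dz":0,"yaw":0,"fingers":1},
  {"dx":-0.04,"dy":0.45,"dz":0,"yaw":0,"fingers":1},
  {"dx":-0.04,"dy":0.45,"dz":0,"yaw":0,"fingers":1},
  {"dx":-0.04,"dy":0.43,"dz":0,"yaw":0,"fingers":1},
  {"dx":-0.04,"dy":0.3,"dz":0,"yaw":0,"fingers":1},
  {"dx":-0.02,"dy":0.15,"dz":0,"yaw":0,"fingers":1},
  {"dx":0,"dy":0,"dz":0,"yaw":0,"fingers":1},
  {"dx":0,"dy":0,"dz":0.4,"yaw":0,"fingers":1},
  {"dx":0,"dy":0,"dz":0.4,"yaw":0,"fingers":1},
  {"dx":0,"dy":0,"dz":0.3,"yaw":0,"fingers":1},
  {"dx":0,"dy":0,"dz":0.1,"yaw":0,"fingers":1},
])

```text
clock: 18.05
position: [0.5053, -0.3349, 0.1033]
tool_rot: [-3.139, 0.004, 0.001]
force: [0.1, 0.3, -3.9]
grip_width: 0.0225
finger_force: 39.9
```

Request:
drive_tool([
  {"dx":0,"dy":0,"dz":0.1,"yaw":0,"fingers":1},
  {"dx":0,"dy":0,"dz":0.08,"yaw":0,"fingers":1},
  {"dx":0,"dy":0,"dz":0.04,"yaw":0,"fingers":1},
  {"dx":0,"dy":0,"dz":0,"yaw":0,"fingers":1},
  {"dx":0,"dy":0,"dz":0,"yaw":0,"fingers":1},
])

```text
clock: 18.55
position: [0.5069, -0.3372, 0.085]
tool_rot: [3.141, -0.001, -0.0]
force: [0.2, -0.6, -3.0]
grip_width: 0.0229
finger_force: 39.9
```

Request:
drive_tool([
  {"dx":0,"dy":0,"dz":0.03,"yaw":0,"fingers":1},
  {"dx":0,"dy":0,"dz":0,"yaw":0,"fingers":1},
  {"dx":0,"dy":0,"dz":0,"yaw":0,"fingers":0},
  {"dx":0,"dy":0,"dz":0,"yaw":0,"fingers":0},
  {"dx":0,"dy":0,"dz":0,"yaw":0,"fingers":0},
  {"dx":0,"dy":0,"dz":0,"yaw":0,"fingers":0},
  {"dx":0,"dy":0,"dz":0,"yaw":0,"fingers":0},
  {"dx":0,"dy":0,"dz":0,"yaw":0,"fingers":0},
  {"dx":0,"dy":0,"dz":-0.2,"yaw":0,"fingers":0},
  {"dx":0,"dy":0,"dz":-0.4,"yaw":0,"fingers":0},
  {"dx":0,"dy":0,"dz":-0.4,"yaw":0,"fingers":0},
  {"dx":0.02,"dy":-0.32,"dz":0,"yaw":0,"fingers":0},
  {"dx":0.03,"dy":-0.45,"dz":0,"yaw":0,"fingers":0},
  {"dx":0.03,"dy":-0.45,"dz":0,"yaw":0,"fingers":0},
  {"dx":0.03,"dy":-0.45,"dz":0,"yaw":0,"fingers":0},
  {"dx":0.03,"dy":-0.45,"dz":0,"yaw":0,"fingers":0},
  {"dx":0.03,"dy":-0.45,"dz":0,"yaw":0,"fingers":0},
  {"dx":0.03,"dy":-0.3,"dz":0,"yaw":0,"fingers":0},
  {"dx":0,"dy":-0.2,"dz":0,"yaw":0,"fingers":0},
  {"dx":0,"dy":0,"dz":0,"yaw":0,"fingers":0},
])

```text
clock: 20.55
position: [0.5267, -0.0269, 0.1814]
tool_rot: [-3.141, -0.0, 0.004]
force: [-0.2, -1.2, 0.1]
grip_width: 0.0853
finger_force: 0.0
```

```bash
python3 - <<'E'
from h import *
s,f,c,T=knobs(0); print(s['clock'],s['position'],s['tool_rot'][2])
cv2.imwrite('pics/w7.png',f)
for n,m,z in [('lens',hue(f,50,85,80,30),.028),('r',hue(f,173,4,180,100),.009),('b',hue(f,100,125,150,60),.009),('y',hue(f,22,32,180,80),.009)]:
    for b in blobs(m,300)[:2]: print(n,tuple(map(float,b)),ray(c,T,b[1],b[2],z).round(4))
    if n!='lens':
        cs=max(cv2.findContours(m.astype(np.uint8),0,2)[0],key=cv2.contourArea); r=cv2.minAreaRect(cs); print(r, np.mean([ray(c,T,*p,z) for p in cv2.boxPoints(r)],0).round(4))
t=grab_frame('top'); cv2.imwrite('pics/t7.png',t)
cv2.imwrite('pics/v7.png',np.vstack([f[60:330],cv2.resize(t[150:300,260:520],(640,369))[:330]]))
E
```

```text
20.55 [ 0.52674267 -0.02692563  0.18140528] 0.003882674240229367
lens (1407.0, 319.1, 185.4, 298.0, 165.0, 43.0, 42.0) [ 0.5254 -0.0283  0.028 ]
r (3619.0, 378.1, 189.3, 341.0, 154.0, 76.0, 71.0) [ 0.517  -0.0882  0.009 ]
((378.5660095214844, 190.01885986328125), (62.086971282958984, 61.81224822998047), 15.945395469665527) [ 0.5153 -0.0888  0.009 ]
b (3182.0, 305.7, 234.5, 272.0, 202.0, 70.0, 66.0) [ 0.4672 -0.0145  0.009 ]
b (377.0, 471.7, 33.9, 452.0, 22.0, 49.0, 21.0) [ 0.6599 -0.1632  0.009 ]
((306.1233825683594, 234.4817657470703), (59.758094787597656, 55.26465606689453), 13.392498016357422) [ 0.4664 -0.015   0.009 ]
y (3824.0, 262.9, 160.8, 227.0, 124.0, 73.0, 75.0) [0.5455 0.0274 0.009 ]
((262.45880126953125, 160.93528747558594), (64.4283447265625, 62.584442138671875), 12.52880859375) [0.5445 0.0279 0.009 ]
```

View pics/v7.png

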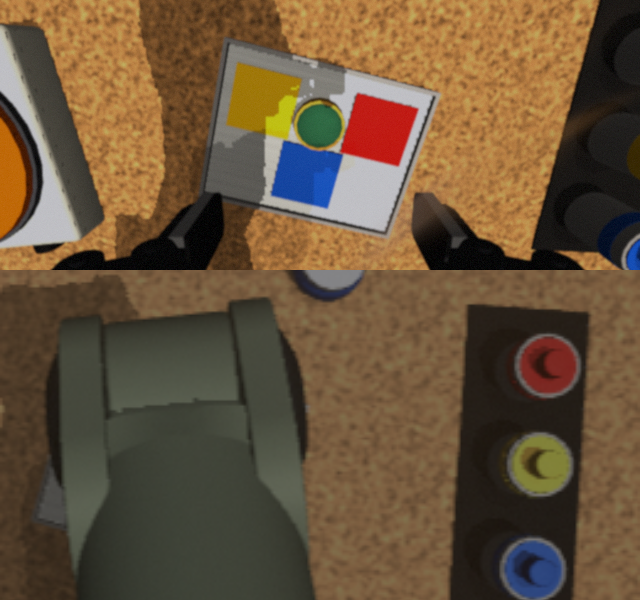

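All three weights stand on the mat. The lens is at about (319,185), or (0.526,-0.029) in the world. I'll descend on it now.

Request:
drive_tool([
  {"dx":0,"dy":0.01,"dz":0.3,"yaw":0,"fingers":0},
  {"dx":0,"dy":0,"dz":0.35,"yaw":0,"fingers":0},
  {"dx":0,"dy":0,"dz":0.35,"yaw":0,"fingers":0},
  {"dx":0,"dy":0,"dz":0.3,"yaw":0,"fingers":0},
  {"dx":0,"dy":0,"dz":0.2,"yaw":0,"fingers":0},
  {"dx":0,"dy":0,"dz":0.15,"yaw":0,"fingers":0},
  {"dx":0,"dy":0,"dz":0.07,"yaw":0,"fingers":0},
  {"dx":0,"dy":0,"dz":0,"yaw":0,"fingers":0},
  {"dx":0,"dy":0,"dz":0,"yaw":0,"fingers":0},
])

```text
clock: 21.55
position: [0.527, -0.0316, 0.0099]
tool_rot: [3.141, -0.001, -0.001]
force: [-0.6, 0.1, 0.4]
grip_width: 0.0851
finger_force: 0.0
```

Request:
drive_tool([
  {"dx":0,"dy":0,"dz":0,"yaw":0,"fingers":1},
  {"dx":0,"dy":0,"dz":0,"yaw":0,"fingers":1},
  {"dx":0,"dy":0,"dz":0,"yaw":0,"fingers":1},
  {"dx":0,"dy":0,"dz":0,"yaw":0,"fingers":1},
  {"dx":0,"dy":0,"dz":0,"yaw":0,"fingers":1},
  {"dx":0,"dy":0,"dz":0,"yaw":0,"fingers":1},
  {"dx":0,"dy":0,"dz":0,"yaw":0,"fingers":1},
  {"dx":0,"dy":0,"dz":0,"yaw":0,"fingers":1},
  {"dx":0,"dy":0,"dz":0,"yaw":0,"fingers":1},
])

```text
clock: 22.45
position: [0.527, -0.031, 0.0101]
tool_rot: [3.142, -0.001, -0.0]
force: [-2.2, 0.1, 13.4]
grip_width: 0.0488
finger_force: 39.2
```

Request:
drive_tool([
  {"dx":0,"dy":0,"dz":-0.1,"yaw":0,"fingers":1},
  {"dx":0,"dy":0,"dz":-0.3,"yaw":0,"fingers":1},
  {"dx":0,"dy":0,"dz":-0.4,"yaw":0,"fingers":1},
  {"dx":0,"dy":0,"dz":-0.4,"yaw":-0.05,"fingers":1},
  {"dx":0,"dy":0,"dz":-0.3,"yaw":-0.05,"fingers":1},
  {"dx":0,"dy":0,"dz":0,"yaw":-0.05,"fingers":1},
  {"dx":0,"dy":0,"dz":0,"yaw":-0.05,"fingers":1},
  {"dx":0.03,"dy":-0.2,"dz":0,"yaw":0,"fingers":1},
  {"dx":0.05,"dy":-0.4,"dz":0,"yaw":0,"fingers":1},
  {"dx":0.06,"dy":-0.45,"dz":0,"yaw":0,"fingers":1},
  {"dx":0.06,"dy":-0.45,"dz":0,"yaw":0,"fingers":1},
  {"dx":0.06,"dy":-0.45,"dz":0,"yaw":0,"fingers":1},
  {"dx":0.06,"dy":-0.45,"dz":0,"yaw":0,"fingers":1},
  {"dx":0.06,"dy":-0.45,"dz":0,"yaw":0,"fingers":1},
  {"dx":0.06,"dy":-0.45,"dz":0,"yaw":0,"fingers":1},
  {"dx":0.05,"dy":-0.3,"dz":0,"yaw":0,"fingers":1},
  {"dx":0.03,"dy":-0.15,"dz":0,"yaw":0,"fingers":1},
  {"dx":0,"dy":0,"dz":0,"yaw":0,"fingers":1},
  {"dx":0,"dy":0,"dz":0,"yaw":0,"fingers":1},
])

```text
clock: 24.35
position: [0.4605, 0.3406, 0.1594]
tool_rot: [3.141, 0.0, 0.313]
force: [-0.5, -0.7, -2.4]
grip_width: 0.0479
finger_force: 42.4
```

```bash
python3 - <<'E'
from h import *
s,f,c,T=knobs(0); print(s['clock'],s['position'],s['tool_rot'],s['qpos'].round(2))
cv2.imwrite('pics/w8.png',f)
h=cv2.cvtColor(f,cv2.COLOR_BGR2HSV); m=(h[...,1]<70)&(h[...,2]>110)
for b in blobs(m,800)[:5]: print(tuple(map(float,b)),ray(c,T,b[1],b[2],.064).round(4))
t=grab_frame('top'); cv2.imwrite('pics/t8.png',t); c,T=cam('top')
E
```

```text
24.35 [0.46050433 0.34063389 0.15943276] [3.14081096e+00 2.35705636e-04 3.13415232e-01] [-0.55  0.54 -0.26  1.8   0.18  0.83 -2.16]
(13205.0, 338.5, 83.0, 208.0, 0.0, 306.0, 253.0) [0.5473 0.3533 0.064 ]
(7078.0, 338.5, 129.2, 292.0, 81.0, 94.0, 97.0) [0.5174 0.343  0.064 ]
(6614.0, 597.0, 257.8, 538.0, 160.0, 102.0, 177.0) [0.4853 0.1087 0.064 ]
(1551.0, 430.5, 253.4, 404.0, 200.0, 58.0, 86.0) [0.447  0.2396 0.064 ]
(1497.0, 433.3, 8.1, 362.0, 0.0, 114.0, 25.0) [0.6105 0.3091 0.064 ]
```

View pics/w8.png

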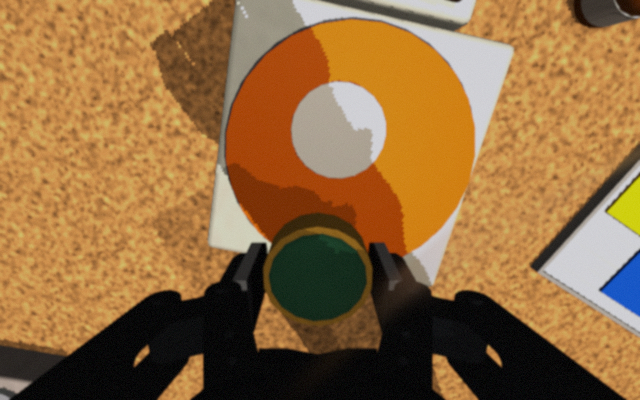

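The pad is at (338,129), or (0.517,0.343), and the lens is centred in the grip. I'll move over and lower it.

Request:
drive_tool([
  {"dx":0.15,"dy":0.05,"dz":0,"yaw":0,"fingers":1},
  {"dx":0.25,"dy":0.06,"dz":0,"yaw":0,"fingers":1},
  {"dx":0.147,"dy":0.04,"dz":0,"yaw":0,"fingers":1},
  {"dx":0,"dy":0,"dz":0.2,"yaw":0,"fingers":1},
  {"dx":0,"dy":0,"dz":0.3,"yaw":0,"fingers":1},
  {"dx":0,"dy":0,"dz":0.2,"yaw":0,"fingers":1},
  {"dx":0,"dy":0,"dz":0.12,"yaw":0,"fingers":1},
  {"dx":0,"dy":0,"dz":0.06,"yaw":0,"fingers":1},
  {"dx":0,"dy":0,"dz":0,"yaw":0,"fingers":1},
  {"dx":0,"dy":0,"dz":0,"yaw":0,"fingers":1},
])

```text
clock: 25.45
position: [0.5174, 0.3444, 0.0722]
tool_rot: [-3.141, -0.001, 0.314]
force: [0.5, -1.1, -2.0]
grip_width: 0.0484
finger_force: 42.4
```

Request:
drive_tool([
  {"dx":0,"dy":0.012,"dz":0.02,"yaw":0,"fingers":1},
  {"dx":0,"dy":0,"dz":0.015,"yaw":0,"fingers":1},
  {"dx":0,"dy":0,"dz":0,"yaw":0,"fingers":1},
  {"dx":0,"dy":0,"dz":0,"yaw":0,"fingers":1},
])

```text
clock: 25.85
position: [0.5177, 0.3431, 0.0682]
tool_rot: [3.142, -0.001, 0.314]
force: [0.1, -2.0, 3.8]
grip_width: 0.0484
finger_force: 42.8
```

Contact shows in the force reading. I'll release, rise and look.

Request:
drive_tool([
  {"dx":0,"dy":0,"dz":0,"yaw":0,"fingers":0},
  {"dx":0,"dy":0,"dz":0,"yaw":0,"fingers":0},
  {"dx":0,"dy":0,"dz":0,"yaw":0,"fingers":0},
  {"dx":0,"dy":0,"dz":0,"yaw":0,"fingers":0},
  {"dx":0,"dy":0,"dz":0,"yaw":0,"fingers":0},
  {"dx":0,"dy":0,"dz":0,"yaw":0,"fingers":0},
  {"dx":0,"dy":0,"dz":-0.1,"yaw":0,"fingers":0},
  {"dx":0,"dy":0,"dz":-0.3,"yaw":0,"fingers":0},
  {"dx":0,"dy":0,"dz":-0.4,"yaw":0,"fingers":0},
  {"dx":0,"dy":0,"dz":-0.4,"yaw":0,"fingers":0},
  {"dx":0,"dy":0,"dz":0,"yaw":0,"fingers":0},
])

```text
clock: 26.95
position: [0.5192, 0.3446, 0.1939]
tool_rot: [-3.139, -0.008, 0.314]
force: [0.2, -0.1, -0.1]
grip_width: 0.0853
finger_force: 0.0
```

```bash
python3 - <<'E'
from h import *
s,f,c,T=knobs(0); print(s['clock'],s['position'],s['tool_rot'])
cv2.imwrite('pics/w9.png',f[:400])
for b in blobs(hue(f,50,85,80,30),300)[:2]: print('lens',tuple(map(float,b)),ray(c,T,b[1],b[2],.086).round(4))
E
```

```text
26.95 [0.51919866 0.34463821 0.19393722] [-3.13899841 -0.00763685  0.31361564]
lens (1893.0, 318.9, 202.2, 294.0, 178.0, 51.0, 49.0) [0.5162 0.3427 0.086 ]
```

View pics/w9.png

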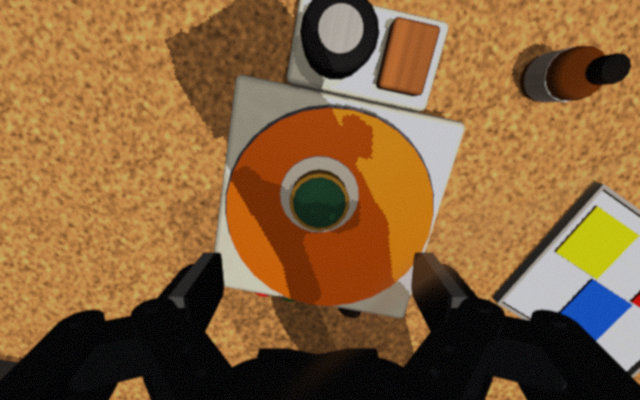

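The lens sits centred on the white pad at (319,202). Now I'll return to the mat for red.

Request:
drive_tool([
  {"dx":0,"dy":0,"dz":0,"yaw":0.07,"fingers":0},
  {"dx":0,"dy":0,"dz":0,"yaw":0.07,"fingers":0},
  {"dx":0,"dy":0,"dz":0,"yaw":0.06,"fingers":0},
  {"dx":0.02,"dy":0.25,"dz":0,"yaw":0,"fingers":0},
  {"dx":0.05,"dy":0.45,"dz":0,"yaw":0,"fingers":0},
  {"dx":0.05,"dy":0.45,"dz":0,"yaw":0,"fingers":0},
  {"dx":0.05,"dy":0.45,"dz":0,"yaw":0,"fingers":0},
  {"dx":0.05,"dy":0.45,"dz":0,"yaw":0,"fingers":0},
  {"dx":0.05,"dy":0.45,"dz":0,"yaw":0,"fingers":0},
  {"dx":0.05,"dy":0.45,"dz":0,"yaw":0,"fingers":0},
  {"dx":0.05,"dy":0.45,"dz":0,"yaw":0,"fingers":0},
  {"dx":0.05,"dy":0.45,"dz":0,"yaw":0,"fingers":0},
  {"dx":0.05,"dy":0.45,"dz":0,"yaw":0,"fingers":0},
  {"dx":0.05,"dy":0.45,"dz":0,"yaw":0,"fingers":0},
  {"dx":0.05,"dy":0.45,"dz":0,"yaw":0,"fingers":0},
  {"dx":0.05,"dy":0.45,"dz":0,"yaw":0,"fingers":0},
  {"dx":0.05,"dy":0.45,"dz":0,"yaw":0,"fingers":0},
  {"dx":0.05,"dy":0.45,"dz":0,"yaw":0,"fingers":0},
  {"dx":0.02,"dy":0.29,"dz":0,"yaw":0,"fingers":0},
])

```text
clock: 28.9
position: [0.5902, -0.3444, 0.1871]
tool_rot: [3.141, 0.001, -0.003]
force: [-0.6, -0.1, 0.4]
grip_width: 0.0852
finger_force: 0.0
```

Request:
drive_tool([
  {"dx":0,"dy":0,"dz":0,"yaw":0,"fingers":0},
  {"dx":0,"dy":0,"dz":0,"yaw":0,"fingers":0},
  {"dx":0,"dy":0,"dz":0,"yaw":0,"fingers":0},
])

```text
clock: 29.2
position: [0.5913, -0.3395, 0.1875]
tool_rot: [-3.141, 0.0, 0.001]
force: [-0.9, 0.5, -0.9]
grip_width: 0.0855
finger_force: 0.0
```

Request:
drive_tool([
  {"dx":0.003,"dy":0.015,"dz":0.3,"yaw":0,"fingers":0},
  {"dx":0,"dy":0,"dz":0.35,"yaw":0,"fingers":0},
  {"dx":0,"dy":0,"dz":0.25,"yaw":0,"fingers":0},
  {"dx":0,"dy":0,"dz":0.16,"yaw":0,"fingers":0},
  {"dx":0,"dy":0,"dz":0,"yaw":0,"fingers":0},
  {"dx":0,"dy":0,"dz":0,"yaw":0,"fingers":0},
  {"dx":0,"dy":0,"dz":0,"yaw":0,"fingers":1},
  {"dx":0,"dy":0,"dz":0,"yaw":0,"fingers":1},
  {"dx":0,"dy":0,"dz":0,"yaw":0,"fingers":1},
  {"dx":0,"dy":0,"dz":0,"yaw":0,"fingers":1},
  {"dx":0,"dy":0,"dz":0,"yaw":0,"fingers":1},
  {"dx":0,"dy":0,"dz":0,"yaw":0,"fingers":1},
  {"dx":0,"dy":0,"dz":0,"yaw":0,"fingers":1},
  {"dx":0,"dy":0,"dz":0,"yaw":0,"fingers":1},
  {"dx":0,"dy":0,"dz":0,"yaw":0,"fingers":1},
])

```text
clock: 30.7
position: [0.5917, -0.3423, 0.0822]
tool_rot: [3.142, -0.0, -0.0]
force: [-1.3, 1.3, 6.7]
grip_width: 0.0228
finger_force: 39.1
```

Request:
drive_tool([
  {"dx":0,"dy":0,"dz":-0.1,"yaw":0,"fingers":1},
  {"dx":0,"dy":0,"dz":-0.3,"yaw":0,"fingers":1},
  {"dx":0,"dy":0,"dz":-0.4,"yaw":0,"fingers":1},
  {"dx":0,"dy":0,"dz":-0.4,"yaw":0,"fingers":1},
  {"dx":0,"dy":0,"dz":-0.1,"yaw":0,"fingers":1},
  {"dx":-0.05,"dy":-0.15,"dz":0,"yaw":0,"fingers":1},
  {"dx":-0.1,"dy":-0.35,"dz":0,"yaw":0,"fingers":1},
  {"dx":-0.12,"dy":-0.4,"dz":0,"yaw":0,"fingers":1},
  {"dx":-0.12,"dy":-0.4,"dz":0,"yaw":0,"fingers":1},
  {"dx":-0.12,"dy":-0.4,"dz":0,"yaw":0,"fingers":1},
  {"dx":-0.12,"dy":-0.4,"dz":0,"yaw":0,"fingers":1},
  {"dx":-0.07,"dy":-0.29,"dz":0,"yaw":0,"fingers":1},
  {"dx":-0.05,"dy":-0.15,"dz":0,"yaw":0,"fingers":1},
  {"dx":0,"dy":0,"dz":0,"yaw":0,"fingers":1},
  {"dx":0,"dy":0,"dz":0.4,"yaw":0,"fingers":1},
  {"dx":0,"dy":0,"dz":0.4,"yaw":0,"fingers":1},
  {"dx":0,"dy":0,"dz":0.25,"yaw":0,"fingers":1},
  {"dx":0,"dy":0,"dz":0.05,"yaw":0,"fingers":1},
  {"dx":0,"dy":0,"dz":0,"yaw":0,"fingers":1},
  {"dx":0,"dy":0,"dz":0,"yaw":0,"fingers":1},
])

```text
clock: 32.7
position: [0.5173, -0.0888, 0.103]
tool_rot: [3.141, -0.002, -0.001]
force: [1.3, 0.1, -5.7]
grip_width: 0.0225
finger_force: 40.1
```

Request:
drive_tool([
  {"dx":-0.005,"dy":-0.005,"dz":0.08,"yaw":0,"fingers":1},
  {"dx":0,"dy":0,"dz":0.05,"yaw":0,"fingers":1},
  {"dx":0,"dy":0,"dz":0.02,"yaw":0,"fingers":1},
  {"dx":0,"dy":0,"dz":0,"yaw":0,"fingers":1},
  {"dx":0,"dy":0,"dz":0,"yaw":0,"fingers":1},
])

```text
clock: 33.2
position: [0.5167, -0.0873, 0.0878]
tool_rot: [-3.141, -0.002, 0.0]
force: [-4.8, 3.0, 17.0]
grip_width: 0.0225
finger_force: 42.7
```

Request:
drive_tool([
  {"dx":0,"dy":0,"dz":0,"yaw":0,"fingers":0},
  {"dx":0,"dy":0,"dz":0,"yaw":0,"fingers":0},
  {"dx":0,"dy":0,"dz":0,"yaw":0,"fingers":0},
  {"dx":0,"dy":0,"dz":0,"yaw":0,"fingers":0},
  {"dx":0,"dy":0,"dz":0,"yaw":0,"fingers":0},
  {"dx":0,"dy":0,"dz":0,"yaw":0,"fingers":0},
  {"dx":0,"dy":0,"dz":-0.2,"yaw":0,"fingers":0},
  {"dx":0,"dy":0,"dz":-0.4,"yaw":0,"fingers":0},
  {"dx":0,"dy":0,"dz":-0.4,"yaw":0,"fingers":0},
  {"dx":0,"dy":0.2,"dz":0,"yaw":0,"fingers":0},
  {"dx":-0.02,"dy":0.4,"dz":0,"yaw":0,"fingers":0},
  {"dx":-0.02,"dy":0.4,"dz":0,"yaw":0,"fingers":0},
  {"dx":-0.02,"dy":0.4,"dz":0,"yaw":0,"fingers":0},
  {"dx":-0.02,"dy":0.4,"dz":0,"yaw":0,"fingers":0},
  {"dx":-0.02,"dy":0.4,"dz":0,"yaw":0,"fingers":0},
  {"dx":0,"dy":0.28,"dz":0,"yaw":0,"fingers":0},
  {"dx":0,"dy":0,"dz":0,"yaw":0,"fingers":0},
  {"dx":0,"dy":0,"dz":0,"yaw":0,"fingers":0},
  {"dx":0,"dy":0,"dz":0,"yaw":0,"fingers":0},
])

```text
clock: 35.1
position: [0.5062, -0.3348, 0.1867]
tool_rot: [-3.141, 0.0, 0.001]
force: [-0.1, -0.6, -0.1]
grip_width: 0.0852
finger_force: 0.0
```

Request:
drive_tool([
  {"dx":0.005,"dy":0.02,"dz":0.3,"yaw":0,"fingers":0},
  {"dx":0,"dy":0,"dz":0.35,"yaw":0,"fingers":0},
  {"dx":0,"dy":0,"dz":0.25,"yaw":0,"fingers":0},
  {"dx":0,"dy":0,"dz":0.14,"yaw":0,"fingers":0},
  {"dx":0,"dy":0,"dz":0,"yaw":0,"fingers":0},
  {"dx":0,"dy":0,"dz":0,"yaw":0,"fingers":0},
  {"dx":0,"dy":0,"dz":0,"yaw":0,"fingers":1},
  {"dx":0,"dy":0,"dz":0,"yaw":0,"fingers":1},
  {"dx":0,"dy":0,"dz":0,"yaw":0,"fingers":1},
  {"dx":0,"dy":0,"dz":0,"yaw":0,"fingers":1},
  {"dx":0,"dy":0,"dz":0,"yaw":0,"fingers":1},
  {"dx":0,"dy":0,"dz":0,"yaw":0,"fingers":1},
  {"dx":0,"dy":0,"dz":0,"yaw":0,"fingers":1},
  {"dx":0,"dy":0,"dz":0,"yaw":0,"fingers":1},
  {"dx":0,"dy":0,"dz":0,"yaw":0,"fingers":1},
])

```text
clock: 36.6
position: [0.5067, -0.3377, 0.0832]
tool_rot: [-3.142, -0.0, -0.0]
force: [-0.4, 2.2, 6.3]
grip_width: 0.0225
finger_force: 39.0
```

Request:
drive_tool([
  {"dx":0,"dy":0,"dz":-0.1,"yaw":0,"fingers":1},
  {"dx":0,"dy":0,"dz":-0.3,"yaw":0,"fingers":1},
  {"dx":0,"dy":0,"dz":-0.4,"yaw":0,"fingers":1},
  {"dx":0,"dy":0,"dz":-0.4,"yaw":0,"fingers":1},
  {"dx":0,"dy":0,"dz":-0.2,"yaw":0,"fingers":1},
  {"dx":0.02,"dy":-0.15,"dz":0,"yaw":0,"fingers":1},
  {"dx":0.04,"dy":-0.35,"dz":0,"yaw":0,"fingers":1},
  {"dx":0.04,"dy":-0.45,"dz":0,"yaw":0,"fingers":1},
  {"dx":0.04,"dy":-0.45,"dz":0,"yaw":0,"fingers":1},
  {"dx":0.04,"dy":-0.45,"dz":0,"yaw":0,"fingers":1},
  {"dx":0.04,"dy":-0.45,"dz":0,"yaw":0,"fingers":1},
  {"dx":0.04,"dy":-0.45,"dz":0,"yaw":0,"fingers":1},
  {"dx":0.04,"dy":-0.44,"dz":0,"yaw":0,"fingers":1},
  {"dx":0.04,"dy":-0.3,"dz":0,"yaw":0,"fingers":1},
  {"dx":0.02,"dy":-0.15,"dz":0,"yaw":0,"fingers":1},
  {"dx":0,"dy":0,"dz":0,"yaw":0,"fingers":1},
  {"dx":0,"dy":0,"dz":0,"yaw":0,"fingers":1},
  {"dx":0,"dy":0,"dz":0,"yaw":0,"fingers":1},
])

```text
clock: 38.4
position: [0.5423, 0.0248, 0.2226]
tool_rot: [3.141, 0.001, -0.002]
force: [0.3, -0.2, -3.4]
grip_width: 0.0221
finger_force: 40.1
```

Request:
drive_tool([
  {"dx":0,"dy":0,"dz":0.4,"yaw":0,"fingers":1},
  {"dx":0,"dy":0,"dz":0.4,"yaw":0,"fingers":1},
  {"dx":0,"dy":0,"dz":0.3,"yaw":0,"fingers":1},
  {"dx":0,"dy":0,"dz":0.1,"yaw":0,"fingers":1},
  {"dx":0,"dy":0,"dz":0,"yaw":0,"fingers":1},
  {"dx":0,"dy":0,"dz":0,"yaw":0,"fingers":1},
])

```text
clock: 39.0
position: [0.5433, 0.0258, 0.104]
tool_rot: [-3.142, -0.001, -0.001]
force: [-0.4, -0.2, -3.2]
grip_width: 0.0226
finger_force: 40.0
```

Request:
drive_tool([
  {"dx":0,"dy":-0.007,"dz":0.08,"yaw":0,"fingers":1},
  {"dx":0,"dy":0,"dz":0.05,"yaw":0,"fingers":1},
  {"dx":0,"dy":0,"dz":0.015,"yaw":0,"fingers":1},
  {"dx":0,"dy":0,"dz":0,"yaw":0,"fingers":1},
  {"dx":0,"dy":0,"dz":0,"yaw":0,"fingers":1},
])

```text
clock: 39.5
position: [0.5432, 0.0272, 0.0891]
tool_rot: [-3.141, -0.002, 0.0]
force: [-0.9, 0.2, 7.5]
grip_width: 0.0227
finger_force: 41.0
```

Request:
drive_tool([
  {"dx":0,"dy":0,"dz":0,"yaw":0,"fingers":0},
  {"dx":0,"dy":0,"dz":0,"yaw":0,"fingers":0},
  {"dx":0,"dy":0,"dz":0,"yaw":0,"fingers":0},
  {"dx":0,"dy":0,"dz":0,"yaw":0,"fingers":0},
  {"dx":0,"dy":0,"dz":0,"yaw":0,"fingers":0},
  {"dx":0,"dy":0,"dz":0,"yaw":0,"fingers":0},
  {"dx":0,"dy":0,"dz":-0.2,"yaw":0,"fingers":0},
  {"dx":0,"dy":0,"dz":-0.4,"yaw":0,"fingers":0},
  {"dx":0,"dy":0,"dz":-0.4,"yaw":0,"fingers":0},
  {"dx":-0.1,"dy":0.3,"dz":0,"yaw":0,"fingers":0},
  {"dx":-0.15,"dy":0.45,"dz":0,"yaw":0,"fingers":0},
  {"dx":-0.15,"dy":0.45,"dz":0,"yaw":0,"fingers":0},
  {"dx":-0.15,"dy":0.45,"dz":0,"yaw":0,"fingers":0},
  {"dx":-0.15,"dy":0.45,"dz":0,"yaw":0,"fingers":0},
  {"dx":-0.15,"dy":0.45,"dz":0,"yaw":0,"fingers":0},
  {"dx":-0.15,"dy":0.45,"dz":0,"yaw":0,"fingers":0},
  {"dx":-0.12,"dy":0.35,"dz":0,"yaw":0,"fingers":0},
  {"dx":-0.1,"dy":0.23,"dz":0,"yaw":0,"fingers":0},
  {"dx":0,"dy":0,"dz":0,"yaw":0,"fingers":0},
  {"dx":0,"dy":0,"dz":0,"yaw":0,"fingers":0},
])

```text
clock: 41.5
position: [0.4203, -0.3311, 0.1882]
tool_rot: [-3.141, 0.0, -0.001]
force: [0.5, 1.6, 0.0]
grip_width: 0.0853
finger_force: 0.0
```

Request:
drive_tool([
  {"dx":0.012,"dy":0.01,"dz":0.3,"yaw":0,"fingers":0},
  {"dx":0,"dy":0,"dz":0.35,"yaw":0,"fingers":0},
  {"dx":0,"dy":0,"dz":0.25,"yaw":0,"fingers":0},
  {"dx":0,"dy":0,"dz":0.15,"yaw":0,"fingers":0},
  {"dx":0,"dy":0,"dz":0,"yaw":0,"fingers":0},
  {"dx":0,"dy":0,"dz":0,"yaw":0,"fingers":0},
  {"dx":0,"dy":0,"dz":0,"yaw":0,"fingers":1},
  {"dx":0,"dy":0,"dz":0,"yaw":0,"fingers":1},
  {"dx":0,"dy":0,"dz":0,"yaw":0,"fingers":1},
  {"dx":0,"dy":0,"dz":0,"yaw":0,"fingers":1},
  {"dx":0,"dy":0,"dz":0,"yaw":0,"fingers":1},
  {"dx":0,"dy":0,"dz":0,"yaw":0,"fingers":1},
  {"dx":0,"dy":0,"dz":0,"yaw":0,"fingers":1},
  {"dx":0,"dy":0,"dz":0,"yaw":0,"fingers":1},
  {"dx":0,"dy":0,"dz":0,"yaw":0,"fingers":1},
])

```text
clock: 43.0
position: [0.4219, -0.332, 0.0837]
tool_rot: [3.142, -0.0, -0.0]
force: [-0.6, 1.6, 6.1]
grip_width: 0.0224
finger_force: 38.9
```

Request:
drive_tool([
  {"dx":0,"dy":0,"dz":-0.1,"yaw":0,"fingers":1},
  {"dx":0,"dy":0,"dz":-0.3,"yaw":0,"fingers":1},
  {"dx":0,"dy":0,"dz":-0.4,"yaw":0,"fingers":1},
  {"dx":0,"dy":0,"dz":-0.4,"yaw":0,"fingers":1},
  {"dx":0,"dy":0,"dz":-0.2,"yaw":0,"fingers":1},
  {"dx":0.02,"dy":-0.15,"dz":0,"yaw":0,"fingers":1},
  {"dx":0.05,"dy":-0.35,"dz":0,"yaw":0,"fingers":1},
  {"dx":0.06,"dy":-0.45,"dz":0,"yaw":0,"fingers":1},
  {"dx":0.07,"dy":-0.45,"dz":0,"yaw":0,"fingers":1},
  {"dx":0.07,"dy":-0.45,"dz":0,"yaw":0,"fingers":1},
  {"dx":0.07,"dy":-0.45,"dz":0,"yaw":0,"fingers":1},
  {"dx":0.06,"dy":-0.4,"dz":0,"yaw":0,"fingers":1},
  {"dx":0.04,"dy":-0.3,"dz":0,"yaw":0,"fingers":1},
  {"dx":0.02,"dy":-0.15,"dz":0,"yaw":0,"fingers":1},
  {"dx":0,"dy":0,"dz":0,"yaw":0,"fingers":1},
  {"dx":0,"dy":0,"dz":0,"yaw":0,"fingers":1},
  {"dx":0,"dy":0,"dz":0,"yaw":0,"fingers":1},
])

```text
clock: 44.7
position: [0.4673, -0.0178, 0.2231]
tool_rot: [3.141, 0.001, -0.001]
force: [0.4, -0.4, -5.8]
grip_width: 0.0227
finger_force: 40.6
```

Request:
drive_tool([
  {"dx":0,"dy":0,"dz":0.4,"yaw":0,"fingers":1},
  {"dx":0,"dy":0,"dz":0.4,"yaw":0,"fingers":1},
  {"dx":0,"dy":0,"dz":0.3,"yaw":0,"fingers":1},
  {"dx":0,"dy":0,"dz":0.1,"yaw":0,"fingers":1},
  {"dx":0,"dy":0,"dz":0,"yaw":0,"fingers":1},
  {"dx":0,"dy":0,"dz":0,"yaw":0,"fingers":1},
])

```text
clock: 45.3
position: [0.4684, -0.0174, 0.1044]
tool_rot: [3.142, -0.001, -0.001]
force: [-0.2, 0.4, -5.0]
grip_width: 0.0225
finger_force: 40.5
```

Request:
drive_tool([
  {"dx":0,"dy":-0.01,"dz":0.08,"yaw":0,"fingers":1},
  {"dx":0,"dy":0,"dz":0.05,"yaw":0,"fingers":1},
  {"dx":0,"dy":0,"dz":0.015,"yaw":0,"fingers":1},
  {"dx":0,"dy":0,"dz":0,"yaw":0,"fingers":1},
  {"dx":0,"dy":0,"dz":0,"yaw":0,"fingers":1},
])

```text
clock: 45.8
position: [0.4684, -0.0158, 0.0896]
tool_rot: [-3.141, -0.002, 0.0]
force: [-2.6, 3.1, 10.6]
grip_width: 0.0221
finger_force: 42.1
```

Request:
drive_tool([
  {"dx":0,"dy":0,"dz":0,"yaw":0,"fingers":0},
  {"dx":0,"dy":0,"dz":0,"yaw":0,"fingers":0},
  {"dx":0,"dy":0,"dz":0,"yaw":0,"fingers":0},
  {"dx":0,"dy":0,"dz":0,"yaw":0,"fingers":0},
  {"dx":0,"dy":0,"dz":0,"yaw":0,"fingers":0},
  {"dx":0,"dy":0,"dz":0,"yaw":0,"fingers":0},
  {"dx":0,"dy":0,"dz":-0.2,"yaw":0,"fingers":0},
  {"dx":0,"dy":0,"dz":-0.4,"yaw":0,"fingers":0},
  {"dx":0,"dy":0,"dz":-0.4,"yaw":0,"fingers":0},
  {"dx":0,"dy":0.3,"dz":0,"yaw":0,"fingers":0},
  {"dx":0,"dy":0.45,"dz":0,"yaw":0,"fingers":0},
  {"dx":0,"dy":0.45,"dz":0,"yaw":0,"fingers":0},
  {"dx":0,"dy":0.45,"dz":0,"yaw":0,"fingers":0},
  {"dx":0,"dy":0.45,"dz":0,"yaw":0,"fingers":0},
  {"dx":0,"dy":0.45,"dz":0,"yaw":0,"fingers":0},
  {"dx":0,"dy":0.45,"dz":0,"yaw":0,"fingers":0},
  {"dx":0,"dy":0.2,"dz":0,"yaw":0,"fingers":0},
  {"dx":0,"dy":0,"dz":0,"yaw":0,"fingers":0},
  {"dx":0,"dy":0,"dz":0,"yaw":0,"fingers":0},
])

```text
clock: 47.7
position: [0.4675, -0.3358, 0.1885]
tool_rot: [-3.141, 0.0, -0.001]
force: [0.4, 0.1, 0.0]
grip_width: 0.0857
finger_force: 0.0
```

```bash
python3 - <<'E'
from h import *
t=grab_frame('top'); cv2.imwrite('pics/t9.png',np.vstack([cv2.resize(t[175:280,270:390],None,fx=4,fy=4,interpolation=2),cv2.resize(t[175:215+60,110:230],None,fx=4,fy=4,interpolation=2)[:180]]))
E
```

```text
(no output)
```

View pics/t9.png

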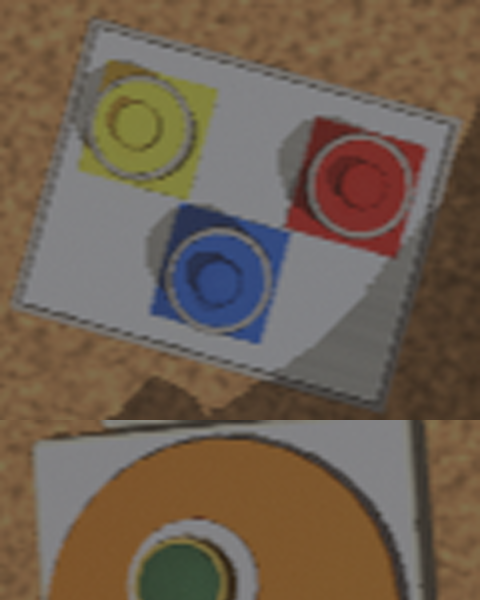

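The picture shows each weight upright on its own square, with knobs at yellow (135,126), red (361,183) and blue (221,282). These match the starting layout, and the lens is on the pad.

```bash
python3 -c "
from workcell import workorder; print(workorder.job_done())"
```

```text
the job is handed in; nothing more can be done
None
```

The job is handed in, with no verdict returned; the last camera view showed the lens centred on the carrier pad and all three weights upright on their own colour squares, and the arm never went near the amber bottle.

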